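# Load the stepped shaft and hold the enabling switch in its middle position

## Task

Get the sensor stand ready for a set-up scan: take the stepped shaft (the one with the long thicker middle) from the storage rack and set it down softly, level, in the stand's two V-blocks, its thick middle centred between them, and let go of it. Then press the black lever of the enabling grip down to its middle position (about half of its travel, where the lever lies level) and keep it there, never pressing it through to the bottom: the program finishes while still holding it in the middle position. Leave the other shafts and everything else on the table where they are.

Things in the scene. Friction and masses are not known exactly. Their poses are not given: they have to be found in the camera images.
- shaft: The stepped steel shaft to be loaded: 180 mm long overall, 20 mm diameter, except its middle 60 mm, which is 30 mm in diameter. About 0.45 kg. Origin at its very centre, on its axis; its own y axis runs along the shaft (its x and z may be rolled to any angle). At the start it lies level in one of the three places of the rack, any of them.
- rack: Fixed grey storage rack, base plate 240 x 140 x 8 mm, for three shafts side by side at its x = -75, 0 and +75 mm, lying along its y, axes 40 mm above the table. They rest on two notched black rails, 48 to 62 mm either side of the centre, tops 40 mm high; between the rails fingers have room down to the base plate. Origin at the table under its centre. Stands on the robot's left or right.
- stand: Fixed sensor stand: 12 mm base plate with two steel V-blocks and behind them (+x) a linear axis with a laser sensor head. Origin at the table, midway between the V-blocks; y along the V line. The axis begins 65 mm behind the V line, 63 mm high; the sensor head (y = 57 to 103 mm) begins 46 mm behind it, 100 mm high, its cable plug 120 mm. The side towards the robot is open.
- vee_center (a point): Where the shaft's centre must be when it lies in both V-blocks: on the axis of a seated 20 mm shaft, midway between the V-blocks, 56 mm above the table. Axes as those of the stand: y along the seated shaft, z up.
- vblock_left: The V-block at +y of the stand, steel, 60 mm (x) x 22 mm (y) x 50 mm high on the 12 mm base plate, with a 90-degree V, 40 mm wide and 20 mm deep, open upwards. Origin at the centre of its underside, 53 mm from the middle; inner faces of the two blocks are 84 mm apart, block tops 62 mm above the table.
- vblock_right: The same V-block at -y of the stand, 53 mm from the middle.
- grip_switch: Enabling grip (three-position dead-man switch): grey handle 142 mm long, 40 mm wide along x in a fixed bench holder, black ribbed lever on top. Origin at the table under it. Cable leaves at +x; lever hinge at x = +48 mm, 61.5 mm above the table; the lever's raised free end points to -x. Grey cheeks beside the lever are 59 mm high. Stands on the robot's left or right, opposite the rack.
- lever_pad (a point): The spot to press, ribbed, on top of the lever (24 mm wide, 106 mm long) in mid-width, 78 mm from the hinge. Moves with the lever: 78 mm above the table when released, 70 mm in the middle position (lever level), 61 mm fully pressed. Sprung: pressed straight down here it takes about 4 N to start, 7.3 N in the middle, 11 N at the bottom.
- enable_lever (a joint): Lever angle in rad: 0 released (free end up, sloping 0.105 rad), 0.105 level, 0.22 pressed through to the stop. Middle position (enabled): 0.06 to 0.15, that is 5 to 12 mm down at the pressing spot. Above 0.205 it has been pressed through, which trips the safety stop. It springs back to 0.
- plain_shaft: Bystander in the rack: plain steel shaft, 180 mm long, 20 mm diameter all along. Origin at its centre, y along it.
- collar_shaft: Bystander in the rack: steel shaft 180 mm long, 20 mm diameter, with one thin collar (36 mm diameter, 8 mm wide) 22 mm from its middle. Origin at its centre, y along it.
- photo_eye: Bystander near the enabling grip: small black sensor on an L-shaped steel bracket, 50 x 30 mm, 56 mm high. Origin at the centre of its underside.
- screwdriver: Bystander on the table between the robot and the stand: screwdriver 170 mm long, lying. Origin on its underside.
- beacon: Bystander at the back: dome beacon, 96 mm diameter, 121 mm high, black base and unlit white dome. Origin at the centre of its underside.
- stack_light: Bystander at the back on the left: short stack light with three unlit white segments, 52 mm diameter on an 80 mm foot, 231 mm high. Origin at the centre of its underside.
- mug: Bystander on the right beside the robot: white mug, 80 mm diameter, 92 mm high. Origin at the centre of its underside.
There are look-alikes about, which are no part of the job. Leave any green look-alike of the grip_switch alone.

How it is judged:
On the way, in this order (a step that is already met when the one before it is completed fails the run):
1. the stepped shaft lies seated, level and centred in both V-blocks, let go of and at rest (x of shaft in the frame of vee_center between -0.003 and 0.003 m and z of shaft in the frame of vee_center between -0.002 and 0.002 m and y of shaft in the frame of vee_center between -0.0115 and 0.0115 m and angle between the y axis of shaft and the y axis of vee_center, either way round below 0.035 rad and contact force between shaft and vblock_left above 0.3 N and contact force between shaft and vblock_right above 0.3 N and contact force between shaft and the fingers below 0.05 N and contact force between shaft and the arm below 0.05 N and linear speed of shaft below 0.02 m/s and angular speed of shaft below 0.4 rad/s), for 0.3 s.
2. the enabling lever is pressed to its middle position (value of joint enable_lever between 0.06 and 0.15 rad and contact force between any of the fingers, the arm and grip_switch above 2 N), for 0.2 s.
At the end, for the whole second after the job is handed in: Stepped shaft rests untouched in both V-blocks: within 3 mm sideways, 2 mm in height, 11.5 mm along of the seated centre, within 0.035 rad of the V line, at rest; robot holds the lever at 0.06 to 0.15 rad (5 to 12 mm down at the pad) with over 2 N (all of step 1 and all of step 2); the arm keeps its last pose, push and grip.
It fails at once if the enabling lever is pressed through, past 0.205 rad (value of joint enable_lever above 0.205 rad).
It fails at once if the shaft is let fall (over 0.35 m/s while the fingers do not hold it) (contact force between shaft and the fingers below 0.05 N and linear speed of shaft above 0.35 m/s).
It fails at once if the shaft is rammed into the stand (more than 80 N) (contact force between shaft and stand above 80 N).
It fails at once if another shaft, sensor, tool, light or the mug is shifted by more than 30 mm (distance of any of plain_shaft, collar_shaft, photo_eye, screwdriver, beacon, stack_light, mug from where it was at the start of the episode above 0.03 m).
It also fails if it takes over 53 s, if anything falls off the work surface, if the arm or the gripper's body presses on something with over 40 N, if the wrist force passes 120 N, or if a joint passes its speed limit or range.

## Robot

A 7-joint arm with a two-finger parallel gripper is mounted at the origin on the work surface. World frame = base frame: x ahead of the robot, y to its left, z up, the work surface at z = 0. Lengths are in m, angles in rad, forces in N, time in s.
With the tool pointing down it reaches from about 0.425 to 0.95 m from the base axis. Payload 4.7 kg.
Tool frame: the origin (TCP) lies between the finger pads; the fingertips stand 25 mm ahead of it and the grasp point (between the pads) lies 6 mm ahead of it; x points along the fingers, z is the direction in which the jaws open and shut, and the axes are right-handed (so a half turn about x gives the same grasp; the last joint's range is limited). The gripper opens to 85 mm and grips with 20 to 120 N. Pads are 22 mm wide; open, the fingers measure 114 mm over their backs; the gripper's body (76 mm by 85 mm) begins 54 mm behind the grasp point. The pads swing forward as they close: fully open they stand 13 mm farther back than shut.
Start: joints at [-0.029, 0.469, -0.049, 1.532, 0.024, 1.141, -0.082], TCP at [0.675, 0, 0.256] pointing down, gripper open.
Joint ranges: [-2.59, 2.59], [-0.33, 1.99], [-1.39, 1.29], [0.1, 2.45], [-1.04, 4.18], [0.21, 1.99], [-2.66, 2.66]. Speed limits (rad/s): [2.57, 2.57, 3.14, 3.14, 3.14, 3.14, 3.14].

## Interface

Orientations are given as a 3x3 rotation matrix whose columns are the frame's x, y, z axes.
In Python, from rig import * gives the robot as it stands. Calls block until the motion is done:
- movep(position, orientation): joint-space move of the TCP to a pose.
- move_l(position, attitude=None, feed=0.15, until_force=None): straight line of the TCP; attitude=None keeps the orientation; feed is the mean speed in m/s. With until_force (N) it stops when the force on the tool has changed by that much, and returns True; else False.
- move_joints(angles): joint-space move.
- command_gripper(opening, newtons=None): finger opening in m; newtons is the grip in N (None keeps the last); returns when the fingers have stopped.
- sleep(seconds).
- inverse_kinematics(position, orientation): joint angles nearest the present ones, or None.
- sense(): the state.
- camera(name): name is "scene" or "side" or "wrist"; returns (picture, depth): 384x512x3 uint8, red, green, blue; 384x512 float32, m along the optical axis (not along the pixel's ray), 0 where there is no reading.
- camera_params(name): a dict with "K" (3x3 intrinsics, pixels), "position" and "rotation" of the camera in the world; the wrist camera has in their place "tool_from_camera" (4x4, takes a point from camera to tool coordinates, whose origin is the TCP and whose axes are the tool frame's). Camera axes: x right, y down, z forward; pixel columns grow to the right and rows downward; lengths in m; the calibration is good to about 2 mm. A picture is of the moment at which its call begins: read the wrist's pose just before it. camera_params takes no time and is no camera call.
A pose or a line that the arm cannot do raises Unreachable and nothing moves.
- finish_job(): hands the job in, once; it reports no verdict.
The state is a dict: "time_s": time; "joint_pos": joint angles; "qd": joint speeds; "joint_efforts": joint torques, N m; "position": TCP position; "tcp_rot": TCP orientation; "wrist_force": force on the tool from outside, world axes, zero at the start; "ft_torque": the same for the moment, N m; "finger_gap": finger opening in m.
Only numpy, scipy, OpenCV 4.12 (cv2) and the standard library are available. Lean on these libraries where they do the work, as an engineer would, in place of code of your own. Each camera call takes 0.05 s, during which the arm holds its last target.

## Working session

There is one attempt and no reset: what is moved stays moved. The work goes in short steps, each a Python script; the robot and the scene stay as the last script left them, time stands still between calls to the robot, and variables do not carry over. Pictures are saved under pics/ and viewed, and the job is handed in when it is done.

```bash
mkdir -p pics; ls; python3 - <<'E'
from rig import *
import cv2,numpy as np
for n in ["scene","side","wrist"]:
    p,d=camera(n); cv2.imwrite(f"pics/{n}0.png",p[:,:,::-1]); np.savez(f"pics/{n}0.npz",p=p,d=d)
    print(n,camera_params(n))
s=sense();print(s["time_s"],s["position"],s["tcp_rot"],s["wrist_force"])
E
```

```text
pics
scene {'K': array([[431.52336985,   0.        , 260.98752819],
       [  0.        , 431.52336985, 195.41705823],
       [  0.        ,   0.        ,   1.        ]]), 'position': array([ 1.2025583 , -0.05548929,  1.04625649]), 'rotation': array([[ 0.21507972,  0.77817318, -0.59007391],
       [ 0.97647541, -0.18087321,  0.11739102],
       [-0.01537802, -0.60144109, -0.79876914]])}
side {'K': array([[393.83975458,   0.        , 263.10124537],
       [  0.        , 393.83975458, 186.03080406],
       [  0.        ,   0.        ,   1.        ]]), 'position': array([-0.00896085,  0.85132273,  0.62545173]), 'rotation': array([[-0.83752786, -0.27373296,  0.47288196],
       [-0.54638116,  0.42565032, -0.72131092],
       [-0.00383579, -0.86249178, -0.50605653]])}
wrist {'K': array([[274.24447248,   0.        , 254.34861528],
       [  0.        , 274.24447248, 188.51352797],
       [  0.        ,   0.        ,   1.        ]]), 'tool_from_camera': array([[ 3.17775107e-04, -3.25096109e-01,  9.45680929e-01,
        -1.17886928e-01],
       [ 4.56449684e-04, -9.45680831e-01, -3.25096228e-01,
         8.26722478e-02],
       [ 9.99999845e-01,  5.34963250e-04, -1.52123811e-04,
         1.31222912e-03],
       [ 0.00000000e+00,  0.00000000e+00,  0.00000000e+00,
         1.00000000e+00]])}
0.15 [6.74602994e-01 9.65887146e-06 2.55484009e-01] [[-1.51083622e-03 -4.26246734e-06  9.99998859e-01]
 [-3.90765975e-05  9.99999999e-01  4.20343380e-06]
 [-9.99998858e-01 -3.90702022e-05 -1.51083638e-03]] [-0.16105534  0.21088614 -0.47026088]
```

View pics/scene0.png

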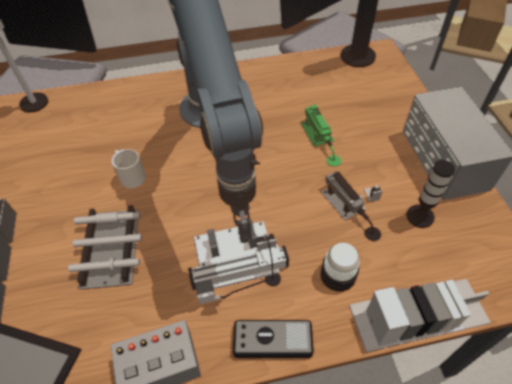

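View pics/side0.png

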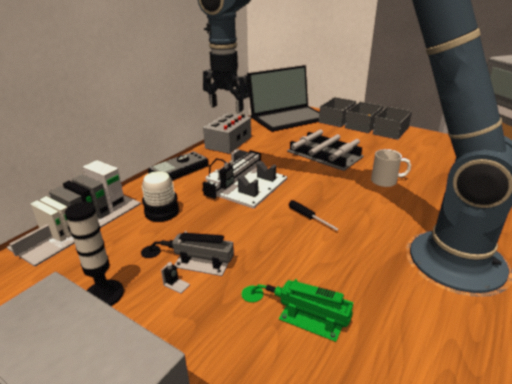

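View pics/wrist0.png

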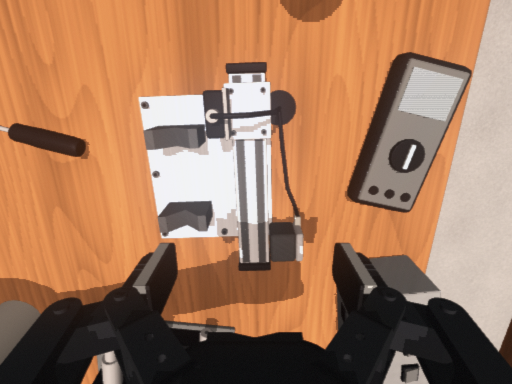

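```bash
cat > h.py <<'E'
import numpy as np, cv2
from rig import *
def wpose(name, s=None):
    c=camera_params(name)
    if name=="wrist":
        T=np.eye(4); T[:3,:3]=s["tcp_rot"]; T[:3,3]=s["position"]
        return c["K"], T@c["tool_from_camera"]
    T=np.eye(4);T[:3,:3]=c["rotation"];T[:3,3]=c["position"]
    return c["K"],T
def snap(name,tag):
    s=sense(); p,d=camera(name); K,T=wpose(name,s)
    cv2.imwrite(f"pics/{tag}.png",p[:,:,::-1]); np.savez(f"pics/{tag}.npz",p=p,d=d,K=K,T=T)
def pts(f,u,v,z=None):
    K,T,d=f["K"],f["T"],f["d"]; u=np.asarray(u,float);v=np.asarray(v,float)
    r=np.stack([(u-K[0,2])/K[0,0],(v-K[1,2])/K[1,1],np.ones_like(u)],-1)
    if z is None:
        dd=d[np.round(v).astype(int),np.round(u).astype(int)]
        return (r*dd[...,None])@T[:3,:3].T+T[:3,3]
    w=r@T[:3,:3].T
    k=(z-T[2,3])/w[...,2]
    return T[:3,3]+w*k[...,None]
def crop(tag,x0,y0,x1,y1,out,k=4):
    im=cv2.imread(f"pics/{tag}.png")[y0:y1,x0:x1]
    cv2.imwrite(f"pics/{out}.png",cv2.resize(im,None,fx=k,fy=k,interpolation=cv2.INTER_CUBIC))
E
python3 - <<'E'
from h import *
s=sense()
for n in ["scene","wrist","side"]:
    z=np.load(f"pics/{n}0.npz");K,T=wpose(n,s);np.savez(f"pics/{n}0.npz",p=z["p"],d=z["d"],K=K,T=T)
np.set_printoptions(precision=4,suppress=True)
f=np.load("pics/scene0.npz")
u,v=np.array([(107,218),(108,240),(103,266),(343,190),(350,200),(375,190),(318,125),(125,165)]).T
print(pts(f,u,v))
crop("scene0",60,190,160,300,"c1",6)
crop("scene0",310,150,390,250,"c2",6)
crop("wrist0",130,55,310,275,"c3",3)
E
```

```text
[[ 0.449  -0.345   0.0536]
 [ 0.5193 -0.3441  0.0487]
 [ 0.5951 -0.358   0.0463]
 [ 0.499   0.3287  0.0468]
 [ 0.5411  0.3345  0.0514]
 [ 0.5179  0.4207  0.0435]
 [ 0.223   0.337   0.0468]
 [ 0.239  -0.2956  0.0302]]
```

View pics/c1.png

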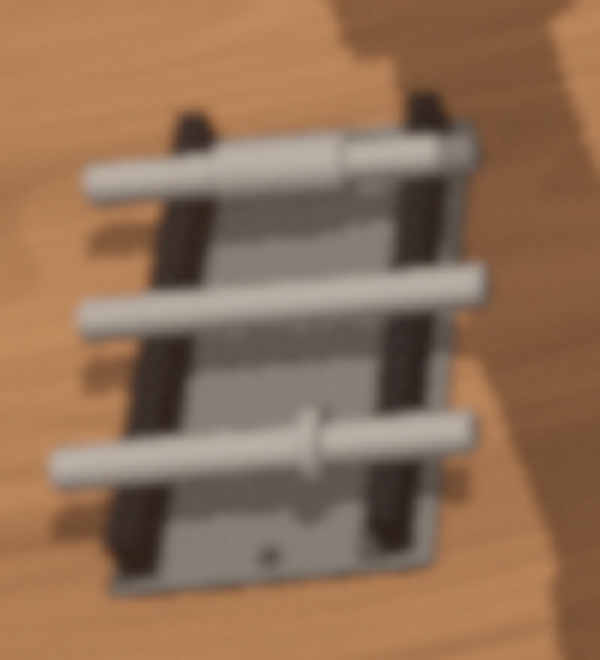

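View pics/c2.png

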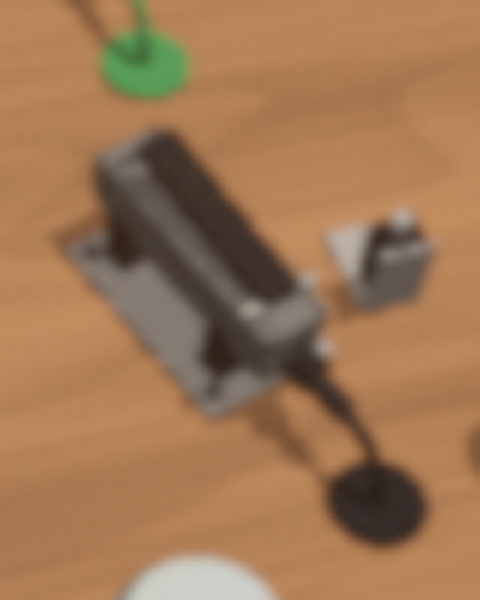

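View pics/c3.png

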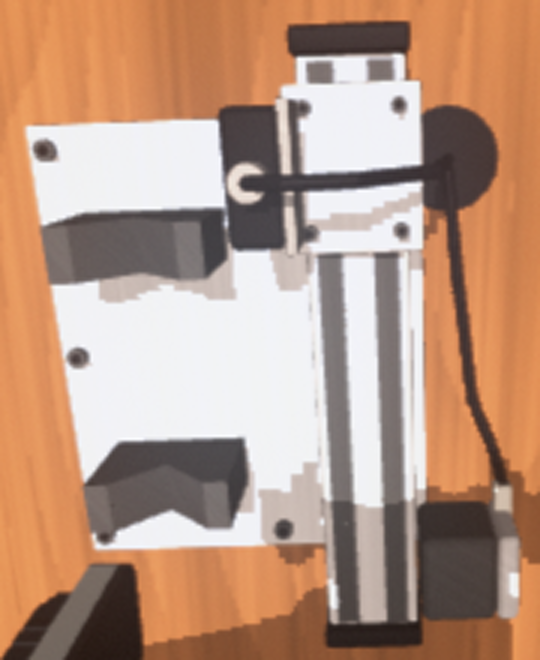

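```bash
cat > st.py <<'E'
from h import *
import sys
np.set_printoptions(precision=4,suppress=True)
f=np.load(f"pics/{sys.argv[1]}.npz")
V,U=np.mgrid[0:384,0:512]
P=pts(f,U,V); d=f["d"]; z=P[...,2]
m=((d>0)&(z>0.057)&(z<0.067)&(P[...,0]>0.55)&(P[...,0]<0.7)&(P[...,1]>-0.12)&(P[...,1]<0.2)).astype(np.uint8)
n,l,st,c=cv2.connectedComponentsWithStats(m)
for i in range(1,n):
    if st[i,4]>20: print(i,st[i],P[l==i].mean(0),cv2.minAreaRect(P[l==i][:,:2].astype(np.float32)*1000))
E
python3 st.py wrist0
python3 - <<'E'
from h import *
command_gripper(0.06)
s=sense()
movep([0.49,-0.25,0.26],s["tcp_rot"])
snap("wrist","w1"); print(sense()["time_s"])
crop("w1",100,0,420,384,"w1c",2)
E
```

```text
24 [ 223   82   48   31 1229] [0.6697 0.0804 0.063 ] ((667.6009521484375, 79.76820373535156), (49.95825958251953, 30.348569869995117), 2.3029963970184326)
26 [229 115  42  25 860] [0.6718 0.0472 0.063 ] ((669.8425903320312, 47.72373580932617), (46.62495040893555, 25.381938934326172), 1.9494588375091553)
27 [184 128  16  21 270] [0.6045 0.0361 0.0613] ((603.372802734375, 35.55625915527344), (15.953935623168945, 22.30971908569336), 1.9297950267791748)
28 [143 130  19  20 298] [0.5594 0.0343 0.0613] ((559.0106811523438, 34.08226776123047), (21.69956398010254, 16.541730880737305), 89.7962875366211)
30 [194 213  14  19 212] [ 0.6082 -0.0693  0.0612] ((607.2337646484375, -70.32612609863281), (16.05208396911621, 22.728885650634766), 3.251924753189087)
31 [158 214  16  19 239] [ 0.5631 -0.071   0.0611] ((563.1614990234375, -71.730224609375), (16.599308013916016, 22.58833885192871), 3.1099722385406494)
1.7583
```

View pics/w1.png

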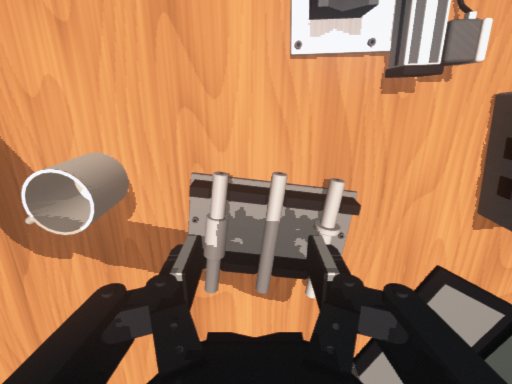

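```bash
cat > sh.py <<'E'
from h import *
np.set_printoptions(precision=4,suppress=True)
for tag in ["w1","scene0"]:
    f=np.load(f"pics/{tag}.npz")
    V,U=np.mgrid[0:384,0:512]
    P=pts(f,U,V); d=f["d"]; z=P[...,2]
    m=((d>0)&(z>0.043)&(z<0.06)&(P[...,0]>0.4)&(P[...,0]<0.65)&(P[...,1]>-0.5)&(P[...,1]<-0.2)).astype(np.uint8)
    n,l,st,c=cv2.connectedComponentsWithStats(m)
    for i in range(1,n):
        if st[i,4]>20:
            q=P[l==i]
            print(tag,i,st[i],q.mean(0),q.max(0),cv2.minAreaRect(q[:,:2].astype(np.float32)*1000))
            vx,vy,x0,y0=cv2.fitLine(q[:,:2].astype(np.float32),cv2.DIST_L2,0,.01,.01).ravel(); print("  slope dx/dy",vx/vy, "x at y=-.345",x0+(-.345-y0)*vx/vy)
            thick=q[q[:,2]>0.0515]
            if len(thick)>10: print("  thick",len(thick),thick.mean(0),thick.min(0),thick.max(0))
E
python3 sh.py; python3 -c "
from h import *
crop('w1',170,150,370,310,'w1c',4)"
```

```text
w1 1 [ 204  173   24  121 1956] [ 0.4409 -0.3421  0.0502] [ 0.4583 -0.26    0.0575] ((439.4504089355469, -349.7685546875), (180.4252471923828, 29.29230499267578), 83.2416763305664)
  slope dx/dy 0.1169533 x at y=-.345 0.44053686
  thick 603 [ 0.4397 -0.3487  0.0541] [ 0.4255 -0.4156  0.0515] [ 0.4533 -0.2616  0.0575]
w1 2 [ 256  174   32  120 1655] [ 0.515  -0.3425  0.0484] [ 0.5343 -0.2606  0.0519] ((514.52880859375, -350.5848083496094), (180.68966674804688, 19.376678466796875), 83.22161102294922)
  slope dx/dy 0.11877485 x at y=-.345 0.5146708
w1 3 [314 180  32  64 956] [ 0.5931 -0.311   0.0494] [ 0.6089 -0.2683  0.0594] ((596.6814575195312, -312.9901428222656), (87.43315887451172, 33.88625717163086), 76.24028015136719)
  slope dx/dy 0.108879365 x at y=-.345 0.5894464
  thick 148 [ 0.5908 -0.3335  0.0555] [ 0.5773 -0.3414  0.0515] [ 0.6057 -0.2716  0.0594]
w1 4 [306 278  10  20 101] [ 0.5745 -0.4357  0.0477] [ 0.582  -0.4181  0.0512] ((572.3096923828125, -433.7115783691406), (11.489431381225586, 29.541749954223633), 17.10773277282715)
  slope dx/dy -0.115869135 x at y=-.345 0.56398
[... 273 characters left out ...]
] [ 0.4262 -0.4383  0.0515] [ 0.4554 -0.2624  0.0595]
scene0 18 [ 72 234  69  13 423] [ 0.5171 -0.3489  0.0489] [ 0.5368 -0.2592  0.0549] ((510.0783386230469, -348.8275146484375), (181.31683349609375, 32.85273742675781), 83.1355209350586)
  slope dx/dy 0.121384606 x at y=-.345 0.5175862
  thick 78 [ 0.5166 -0.346   0.0528] [ 0.5039 -0.4329  0.0516] [ 0.5296 -0.2606  0.0549]
scene0 28 [ 68 257  71  14 491] [ 0.5919 -0.3559  0.0492] [ 0.6104 -0.268   0.0592] ((591.3173217773438, -357.71343994140625), (179.41651916503906, 32.475006103515625), 86.85831451416016)
  slope dx/dy 0.11857563 x at y=-.345 0.593184
  thick 97 [ 0.5913 -0.3541  0.0537] [ 0.576  -0.4427  0.0515] [ 0.6053 -0.269   0.0592]
```

View pics/w1c.png

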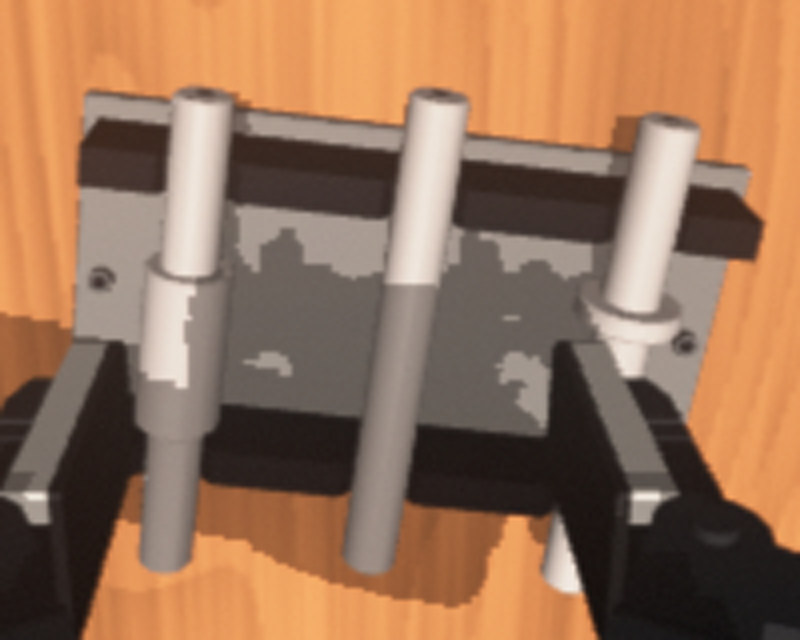

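```bash
cat >> h.py <<'E'
def R(yaw):
    c,s=np.cos(yaw),np.sin(yaw)
    return np.array([[0,-s,c],[0,c,s],[-1,0,0.]])
E
python3 - <<'E'
from h import *
np.set_printoptions(precision=4,suppress=True)
def pr():
    s=sense();print(s["time_s"],s["position"],s["finger_gap"],s["wrist_force"])
r=R(-0.117)
movep([0.440,-0.350,0.16],r); pr()
move_l([0.440,-0.350,0.08],r,feed=0.12)
print(move_l([0.440,-0.350,0.044],r,feed=0.06,until_force=8)); pr()
command_gripper(0.02,60); pr()
move_l([0.440,-0.350,0.12],r,feed=0.08); pr()
snap("side","s1"); snap("wrist","w2"); crop("s1",230,80,430,230,"s1c",4)
E
```

```text
2.4083 [ 0.4419 -0.3489  0.1605] 0.059953129429312677 [0.7236 0.3649 0.3196]
False
3.975 [ 0.44   -0.3501  0.0439] 0.05990189958368371 [ 0.6833 -1.2072  0.0403]
4.3583 [ 0.4378 -0.3499  0.0445] 0.028875041761258966 [-5.21    1.232   6.0269]
5.4583 [ 0.4396 -0.3497  0.1194] 0.028297224154441556 [-0.2989 -0.0153 -5.8765]
```

View pics/s1c.png

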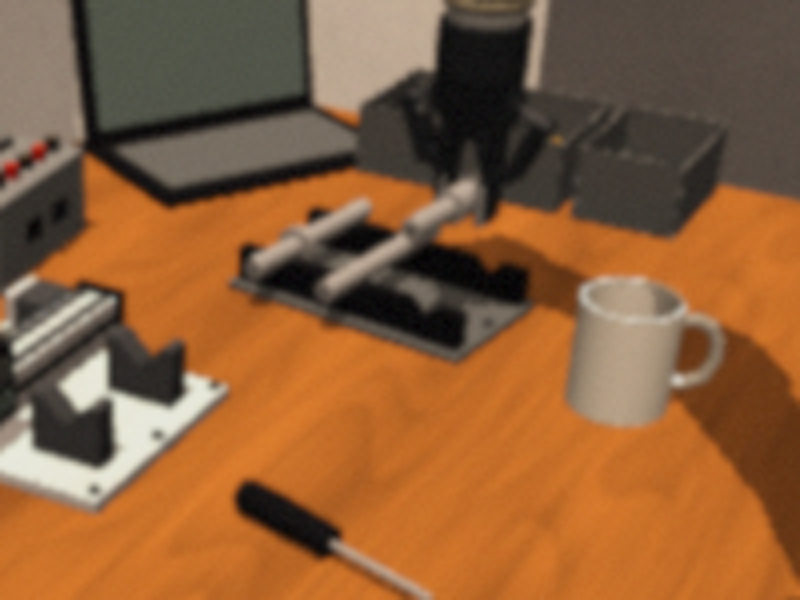

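View pics/w2.png

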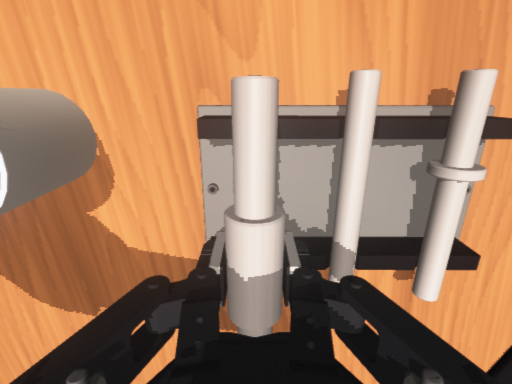

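```bash
python3 - <<'E'
from h import *
np.set_printoptions(precision=4,suppress=True)
f=np.load("pics/w2.npz"); c=camera_params("wrist")["tool_from_camera"]
g=dict(K=f["K"],d=f["d"],T=c)
for v in [80,84,100,130,160,190,200,206,215,225,240]:
    us=np.arange(235,277); p=pts(g,us,np.full(us.shape,v)); i=p[:,0].argmin(); 
    sel=p[p[:,0]<p[:,0].min()+0.004]
    print(v,p[i],"midz",sel[:,2].mean())
E
```

```text
80 [-0.0071  0.0879  0.0016] midz 0.0016881581228252096
84 [-0.0064  0.0865  0.0047] midz 0.0014477522551404826
100 [-0.0067  0.0807  0.0005] midz 0.0010569192925750123
130 [-0.0064  0.0693 -0.0019] midz 0.0012669934565644296
160 [-0.0062  0.057   0.0013] midz 0.0010533684707779054
190 [-0.0065  0.0439  0.0008] midz 0.0017055109378294
200 [-0.0069  0.0394  0.0017] midz 0.0014691119710245185
206 [-0.0067  0.0365  0.0013] midz 0.0014956292892769807
215 [-0.0065  0.0321  0.0008] midz 0.0010303188451575068
225 [-0.1179  0.0828  0.0014] midz 0.0014334078784284388
240 [-0.0115  0.0224 -0.    ] midz 0.0017618953542380379
```

```bash
python3 - <<'E'
from h import *
np.set_printoptions(precision=4,suppress=True)
def pr():
    s=sense();print(s["time_s"],s["position"],s["finger_gap"],s["wrist_force"])
r=R(0.038)
move_l([0.450,-0.345,0.19],feed=0.15)
movep([0.582,-0.017,0.19],r); 
move_l([0.582,-0.017,0.105],r,feed=0.1); sleep(0.2);pr()
snap("wrist","w3"); snap("side","s3"); crop("s3",190,60,330,220,"s3c",4)
E
python3 st.py w3
```

```text
8.7083 [ 0.5824 -0.017   0.1057] 0.02821296468805149 [-0.4048  0.623  -4.2335]
103 [369  43  36   4 119] [0.6486 0.0931 0.0623] ((649.9616088867188, 93.0591049194336), (16.924989700317383, 1.9603725671768188), 1.6808111667633057)
104 [ 409   43   58   55 2608] [0.6786 0.0818 0.0629] ((679.079833984375, 81.5589599609375), (27.364971160888672, 27.30957794189453), 1.9604922533035278)
105 [328  58  16  84 455] [0.6257 0.0644 0.0615] ((625.99462890625, 63.79500198364258), (2.9092535972595215, 44.59941101074219), 0.8643391132354736)
108 [ 399  112   53   43 1863] [0.6798 0.0479 0.0629] ((679.9482421875, 47.62007522583008), (27.310991287231445, 24.733715057373047), 2.3123483657836914)
109 [202 129  29  39 992] [0.5586 0.0345 0.0614] ((558.8663940429688, 33.918548583984375), (16.01118278503418, 22.705453872680664), 2.1122689247131348)
110 [277 129  28  39 983] [0.6033 0.0361 0.0614] ((603.2290649414062, 35.623836517333984), (15.597723007202148, 22.460742950439453), 2.6213743686676025)
112 [220 296   8  12  31] [ 0.5645 -0.0796  0.0621] ((565.2433471679688, -78.05855560302734), (11.027263641357422, 4.462203502655029), 65.5215835571289)
113 [282 296   8  12  39] [ 0.6075 -0.0771  0.0623] ((608.55322265625, -75.86121368408203), (5.051671028137207, 10.321728706359863), 4.602668285369873)
```

View pics/w3.png

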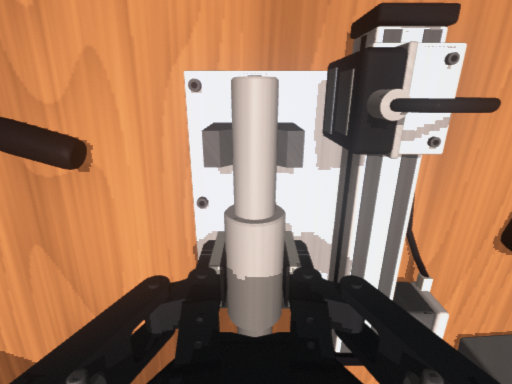

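View pics/s3c.png

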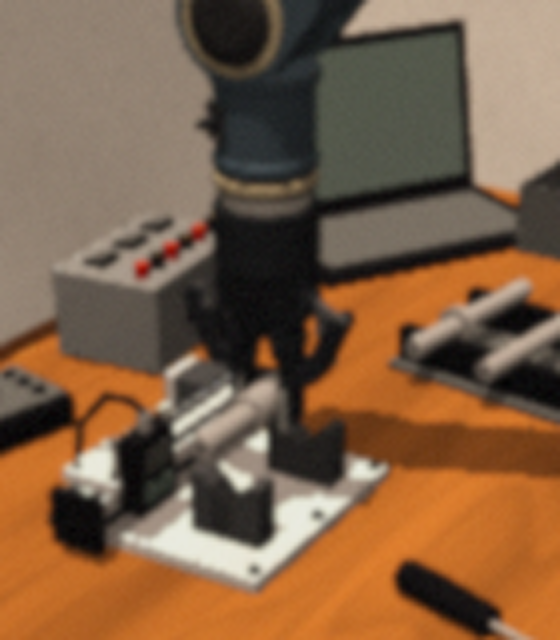

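```bash
python3 - <<'E'
from h import *
np.set_printoptions(precision=4,suppress=True)
def pr():
    s=sense();print(s["time_s"],s["position"],s["finger_gap"],s["wrist_force"])
r=R(0.038)
move_l([0.5815,-0.017,0.066],r,feed=0.08); sleep(0.1); pr()
print(move_l([0.5815,-0.017,0.0575],r,feed=0.015,until_force=5)); sleep(0.2);pr()
E
```

```text
9.55 [ 0.582  -0.017   0.0664] 0.028478793097235482 [ 0.4629  0.6524 -4.2507]
True
10.1833 [ 0.5816 -0.017   0.0605] 0.02781221763242083 [-0.8651 -0.3094  5.3159]
```

```bash
python3 - <<'E'
from h import *
np.set_printoptions(precision=4,suppress=True)
def pr():
    s=sense();print(s["time_s"],s["position"],s["finger_gap"],s["wrist_force"])
command_gripper(0.034); sleep(0.1); pr()
command_gripper(0.055); pr()
r=R(0.038)
move_l([0.5815,-0.017,0.105],r,feed=0.08); pr()
snap("wrist","w4")
move_l([0.5815,-0.017,0.22],r,feed=0.2)
movep([0.52,0.30,0.26],R(0)); 
snap("wrist","w5"); snap("side","s5"); pr(); crop("s5",190,120,330,240,"s5c",5)
E
python3 st.py w4
```

```text
10.5167 [ 0.5798 -0.0171  0.0588] 0.033897836505963244 [ 0.2087 -0.0192  0.7811]
10.85 [ 0.5799 -0.0171  0.0589] 0.0550852567114587 [-0.4731  0.1602 -0.8284]
11.575 [ 0.5813 -0.017   0.105 ] 0.055415650011826925 [-0.437   0.3844 -0.6196]
13.6833 [0.521  0.2978 0.2596] 0.05486773993023768 [-0.2663 -0.3563 -0.6852]
102 [372  42  39   5 155] [0.6491 0.0933 0.0622] ((650.7194213867188, 93.30763244628906), (18.918476104736328, 2.460585355758667), 3.100132465362549)
103 [ 413   42   58   57 2631] [0.6788 0.0818 0.0628] ((678.93505859375, 81.56077575683594), (26.592071533203125, 28.132436752319336), 1.7351163625717163)
104 [331  57  16  86 465] [0.6257 0.0647 0.0616] ((625.8789672851562, 63.527427673339844), (2.226384162902832, 44.31734085083008), 2.0684292316436768)
106 [ 232   81   47  191 4387] [0.5811 0.0309 0.0642] ((581.744384765625, 12.830730438232422), (29.724992752075195, 119.75611877441406), 2.113769054412842)
108 [ 402  112   53   43 1843] [0.68   0.048  0.0629] ((680.5310668945312, 47.832977294921875), (27.752376556396484, 24.343185424804688), 2.175837755203247)
109 [204 129  29  39 994] [0.5587 0.0345 0.0613] ((559.0534057617188, 34.12168884277344), (16.120464324951172, 22.274972915649414), 1.6125516891479492)
110 [278 130  30  38 993] [0.6032 0.0362 0.0613] ((602.9368896484375, 35.713401794433594), (16.304040908813477, 22.12653923034668), 2.7626426219940186)
122 [ 241  273   28   64 1563] [ 0.585  -0.0768  0.0643] ((585.12939453125, -78.35002136230469), (19.778942108154297, 55.66231918334961), 2.5107295513153076)
123 [213 278  24  31 628] [ 0.5623 -0.0702  0.0611] ((562.674072265625, -71.42190551757812), (15.921774864196777, 23.581989288330078), 4.554698467254639)
125 [274 278  24  31 632] [ 0.6071 -0.0686  0.0611] ((606.8803100585938, -69.65984344482422), (15.9523344039917, 22.724096298217773), 2.8347229957580566)
```

View pics/w4.png

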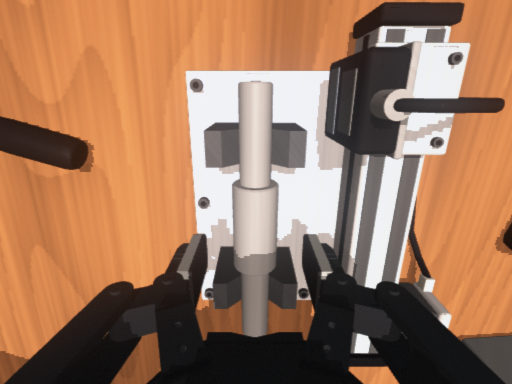

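View pics/s5c.png

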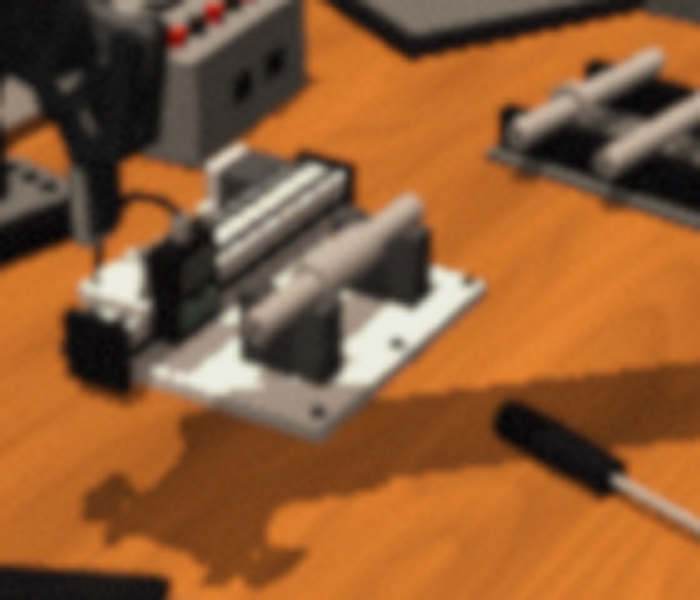

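View pics/w5.png

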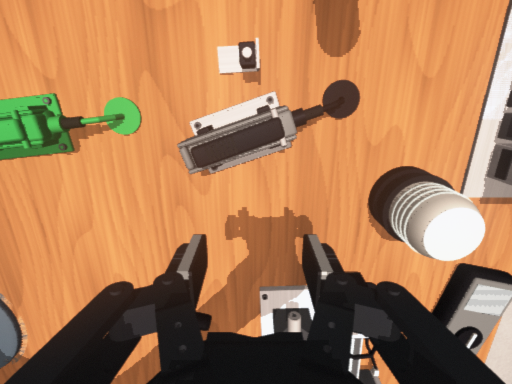

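```bash
python3 - <<'E'
from h import *
np.set_printoptions(precision=4,suppress=True)
f=np.load("pics/w4.npz");V,U=np.mgrid[0:384,0:512];P=pts(f,U,V)
m=(P[...,2]>0.0675)&(P[...,2]<0.075)&(np.abs(P[...,0]-.583)<.016)&(np.abs(P[...,1])<.2)&(f["d"]>0)
q=P[m];print("thick y",q[:,1].min(),q[:,1].max(),np.percentile(q[:,1],[2,98]),q[:,2].max())
m=(P[...,2]>0.062)&(P[...,2]<0.075)&(np.abs(P[...,0]-.583)<.016)&(np.abs(P[...,1])<.2)&(f["d"]>0)
q=P[m];print("shaft y",q[:,1].min(),q[:,1].max())
f=np.load("pics/w5.npz");P=pts(f,U,V);p=f["p"].astype(int)
m=((f["d"]>0)&(U>150)&(U<320)&(V>90)&(V<190)&(P[...,2]>0.056)).astype(np.uint8)
dark=(p.max(-1)<75)
m2=(m&dark).astype(np.uint8)
for mm in (m,m2):
    n,l,st,c=cv2.connectedComponentsWithStats(mm)
    i=1+st[1:,4].argmax(); q=P[l==i]
    print(st[i],q.mean(0),q.min(0),q.max(0)); rc=cv2.minAreaRect(q[:,:2].astype(np.float32)*1000);print(rc,cv2.boxPoints(rc))
# plane fit lever
A=np.c_[q[:,:2],np.ones(len(q))];co=np.linalg.lstsq(A,q[:,2],rcond=None)[0];print(co)
crop("w5",170,80,310,190,"w5c",5)
E
```

```text
thick y -0.09201213241165725 0.07129655619335672 [-0.0456  0.0123] 0.07280816426416348
shaft y -0.10651463485004524 0.07232256465496639
[ 177  106  120   68 3606] [0.5068 0.332  0.0684] [0.4319 0.2906 0.056 ] [0.5699 0.3678 0.0821]
((501.8008117675781, 329.8979797363281), (137.55157470703125, 41.694252014160156), 18.063983917236328) [[429.9507 328.3916]
 [442.8792 288.7525]
 [573.651  331.4043]
 [560.7224 371.0435]]
[ 192  118   92   49 1853] [0.5059 0.3307 0.0749] [0.4531 0.3042 0.0579] [0.554  0.3557 0.0821]
((503.59759521484375, 328.5337219238281), (103.16427612304688, 26.40386390686035), 18.849849700927734) [[450.5165 324.362 ]
 [459.0473 299.3742]
 [556.6787 332.7054]
 [548.1479 357.6932]]
[-0.1003 -0.0425  0.1398]
```

View pics/w5c.png

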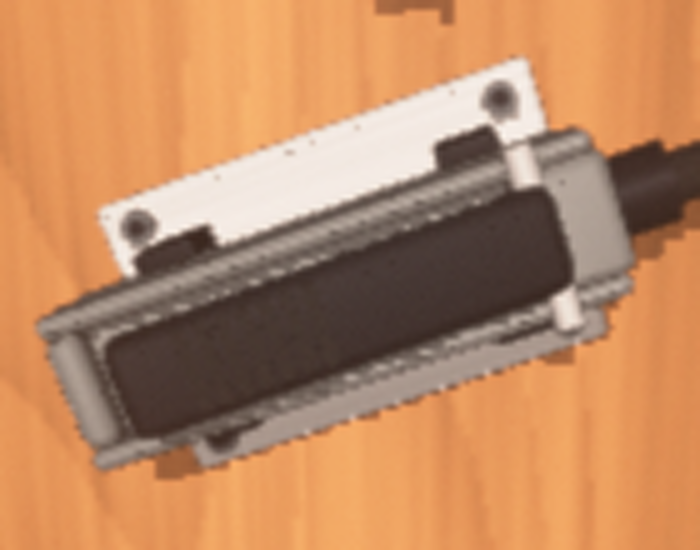

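```bash
python3 - <<'E'
from h import *
np.set_printoptions(precision=4,suppress=True)
f=np.load("pics/w5.npz")
a=pts(f,np.array([274,283.4]),np.array([113,141.6]),z=0.0615);print(a,a.mean(0))
h=a.mean(0)[:2]
c=np.array([.5036,.3285]);co=[-0.1003,-0.0425,0.1398]
for yaw in np.radians([18.1,18.5,18.85]):
    e=np.array([np.cos(yaw),np.sin(yaw)])
    along=(h-c)@e; perp=(h-c)@[-e[1],e[0]]
    pad=c+e*(along-.078); print(along,perp,pad,co[0]*pad[0]+co[1]*pad[1]+co[2], h-.078*e)
print(np.degrees(np.arctan2(co[1],co[0]))+180)
E
```

```text
[[0.5439 0.3605 0.0615]
 [0.5554 0.3288 0.0615]] [0.5496 0.3446 0.0615]
0.04878483661015608 0.0010445443964743012 [0.4758 0.3194] 0.07849869774488752 [0.4755 0.3204]
0.04879093999442502 0.0007039392986951543 [0.4759 0.3192] 0.07849984140455915 [0.4757 0.3199]
0.04879432975855818 0.00040588112658073886 [0.476  0.3191] 0.07850092663471336 [0.4758 0.3194]
22.96377305985456
```

```bash
python3 - <<'E'
from h import *
np.set_printoptions(precision=4,suppress=True)
def pr():
    s=sense();print(s["time_s"],s["position"],s["finger_gap"],s["wrist_force"])
r=R(0.325)
command_gripper(0.0,40); p=[0.4748,0.3193]
movep(p+[0.18],r); pr()
move_l(p+[0.115],r,feed=0.1); sleep(0.3); pr()
snap("wrist","w6"); snap("side","s6"); crop("s6",130,180,270,300,"s6c",5)
print(move_l(p+[0.098],r,feed=0.012,until_force=2.5)); sleep(0.2); pr()
E
```

```text
14.7167 [0.4749 0.3194 0.1798] 4.435172250838166e-05 [0.6223 0.1611 0.1236]
15.8167 [0.475  0.3194 0.1155] -0.00010695678463541073 [0.4934 0.0456 0.7438]
True
17.0583 [0.4746 0.3192 0.1032] 0.00018638811375717174 [0.574  0.0374 3.3265]
```

View pics/w6.png

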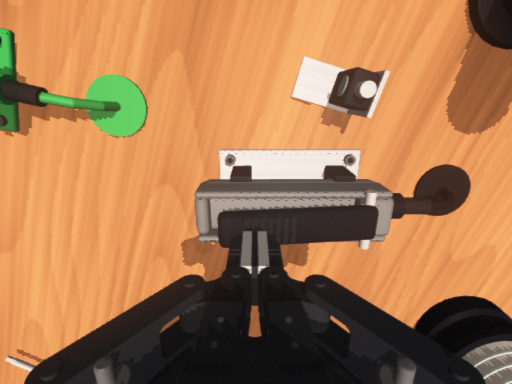

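View pics/s6c.png

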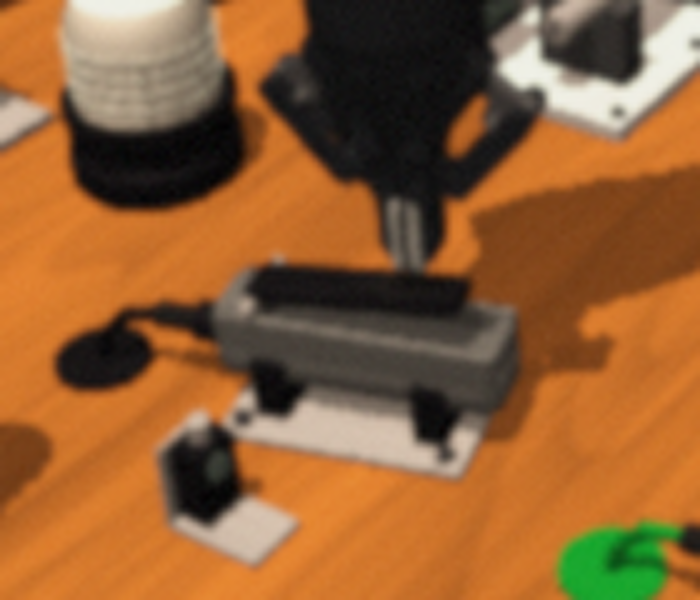

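```bash
python3 - <<'E'
from h import *
np.set_printoptions(precision=4,suppress=True)
def pr():
    s=sense();print(s["time_s"],s["position"],s["finger_gap"],s["wrist_force"])
r=R(0.325); p=[0.4748,0.3193]
for z in (0.099,0.0965,0.0948):
    print(move_l(p+[z],r,feed=0.012,until_force=6)); sleep(0.2); pr()
snap("wrist","w7"); snap("side","s7"); crop("s7",130,180,270,300,"s7c",5); snap("scene","sc7"); 
E
```

```text
False
17.7333 [0.474  0.319  0.0987] 1.107623869759839e-05 [-1.7922 -1.1622  5.5345]
False
18.2917 [0.4737 0.3189 0.0963] 0.0003021475617221 [-3.5993 -0.3882  6.5518]
False
18.7833 [0.4736 0.3189 0.0947] 8.395168093845332e-05 [-3.3368 -1.2252  8.0883]
```

View pics/w7.png

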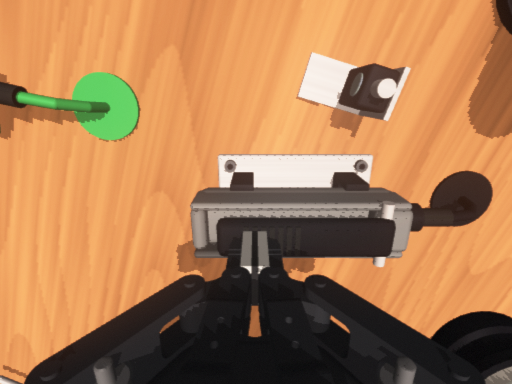

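View pics/s7c.png

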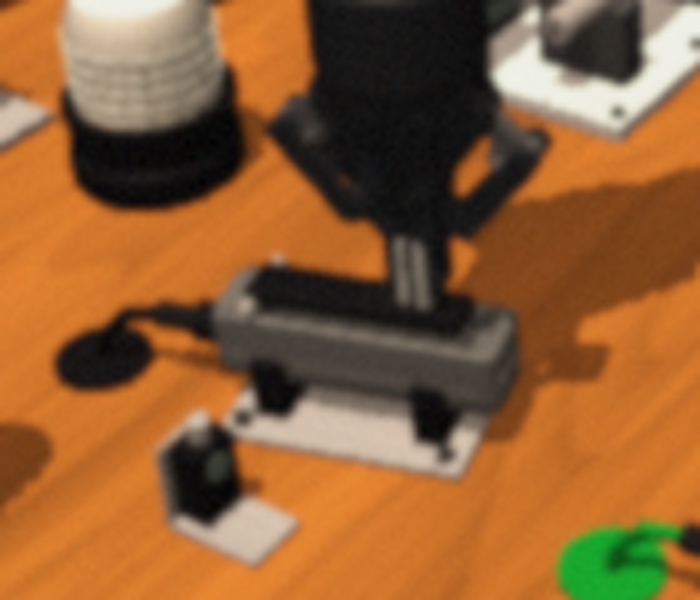

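```bash
python3 - <<'E'
from h import *
np.set_printoptions(precision=4,suppress=True)
V,U=np.mgrid[0:384,0:512]
for t,(u0,u1,v0,v1) in {"w6":(285,365,218,236),"w7":(285,380,225,248)}.items():
    f=np.load(f"pics/{t}.npz");P=pts(f,U,V);q=P[v0:v1,u0:u1].reshape(-1,3)
    q=q[q[:,2]>0.05]
    a=q[:,:2]@[np.cos(.325),np.sin(.325)]; print(t,np.polyfit(a,q[:,2],1)[0],q[:,2].mean())
crop("sc7",60,180,400,320,"sc7c",2)
s=sense();print(s["time_s"],s["position"],s["wrist_force"],s["qd"])
E
```

```text
w6 -0.25206176488079046 0.07457826085100497
w7 -0.08047549131587747 0.0705701184308475
18.9333 [0.4736 0.3189 0.0947] [-3.0132 -0.1038  7.6851] [ 0.0012  0.0001  0.001   0.0004 -0.0001 -0.0005 -0.0007]
```

View pics/sc7c.png

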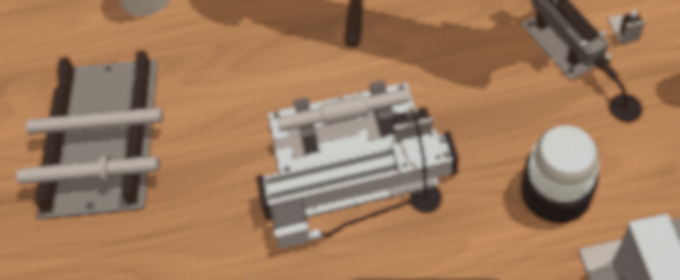

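```bash
python3 - <<'E'
from h import *
np.set_printoptions(precision=4,suppress=True)
for t,v,u0,u1 in [("w6",225,290,370),("w6",232,290,370),("w7",230,285,390),("w7",240,285,390)]:
    f=np.load(f"pics/{t}.npz");u=np.arange(u0,u1);q=pts(f,u,np.full(u.shape,v))
    a=q[:,:2]@[np.cos(.325),np.sin(.325)]
    k=np.polyfit(a,q[:,2],1)
    for _ in range(5):
        m=np.abs(np.polyval(k,a)-q[:,2])<np.median(np.abs(np.polyval(k,a)-q[:,2]))*2+5e-4; k=np.polyfit(a[m],q[m,2],1)
    print(t,v,k[0],q[::12,2])
E
```

```text
w6 225 -0.11385246230803242 [0.0764 0.0755 0.0755 0.0736 0.0734 0.0723 0.0706]
w6 232 -0.10419079367840103 [0.0756 0.0748 0.0738 0.0731 0.0741 0.0723 0.0712]
w7 230 -0.0004850137097283312 [0.0707 0.0704 0.0699 0.0709 0.0701 0.0711 0.0698 0.071  0.0693]
w7 240 -0.006511309275401346 [0.0709 0.0704 0.07   0.07   0.071  0.0698 0.0713 0.0704 0.0691]
```

The lever measures level (slope 0 to -0.007, against about -0.11 when released), so I'm handing the job in.

```bash
python3 - <<'E'
from rig import *
sleep(0.3); s=sense();print(s["time_s"],s["position"],s["wrist_force"])
finish_job()
E
```

```text
19.2333 [0.47362854 0.31890903 0.09468679] [-3.30042703 -0.86859807  8.09305067]
the job is handed in; nothing more can be done
```

I put the stepped shaft in the stand's V-blocks, let go of it, and pressed the enabling lever to its middle position. I handed the job in at 19.2 s with the arm still holding the lever; no verdict was reported.

- **Shaft:** After release, the wrist camera showed it lying along the V line. It was centred to about 1 mm, and the thin part's top was at about the right height for a seated shaft. The later side and scene pictures showed it still in place.
- **Lever:** Its measured slope was 0 to -0.007 (released: about -0.11), and its top was at about 70 mm. The push was about 8 N down with about 3 N sideways, a little above the 7.3 N expected.
- **Other objects:** The other two shafts and the grip's neighbours showed no visible shift in the last pictures. The green look-alike was not touched.
- **A check that disagreed:** My first slope calculation gave -0.08 for the pressed lever, apparently because the image patch took in the lever's edges. The repeat along single rows of the depth image gave the values above.

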